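# Dock the cordless handpiece in its charging ring

## Task

Take the cordless handpiece out of the parking rack and drop it handle-first through the ring of the charging stand, turning it gently by feel until the ribs under its head fall into the notches and the head sits fully home; then let go. Press and twist lightly (a few newtons are plenty, 40 N on the stand is too much), and leave everything else on the bench where it is.

Things in the scene. Friction and masses are not known exactly. Their poses are not given: they have to be found in the camera images.
- handpiece: cordless handpiece, 0.2-0.34 kg, upright, handle down. Origin on its axis at the flange's underside, z up. Below: round handle 26 mm across, 90 mm long, its last 10 mm tapering to 18 mm. Above: flange 52 mm across, 0 to 6 mm; head to 44 mm; nose 20 mm across, to 62 mm. Four ribs under the flange along +-x, +-y: 6 mm wide, 6 mm high, reaching 24 mm from the axis. Starts standing on its ribs in either rack hole
- head (a point): centre of the handpiece's square head, the part to grip: 36 x 36 mm, 38 mm high, faces normal to the handpiece's x and y; 25 mm above the handpiece's origin, same axes
- rack: fixed parking rack, origin at the centre of its underside, z up; flat top plate 80 (x) x 170 (y) mm, 12 mm thick, upper face 106 mm above the bench, two plain 35 mm holes at y = +45 mm and -45 mm; aluminium ends and floor. With the handpiece parked, its flange's underside is 112 mm above the bench
- seat (a point): centre of the ring's mouth, in its upper face, 112 mm above the bench, z up. The aluminium insert in the ring is flush with it: throat 29 mm across, 20 mm deep, and four radial notches, 90 degrees apart, 11 mm wide, 8 mm deep. Their angle is different each time and not measured. Ribs off the notches: handpiece origin stands 6 mm above this point; ribs in: level with it, fully home
- stand: fixed charging stand; origin at the centre of its underside, z up; base 130 x 120 x 14 mm, two posts at y = +-40 mm, and between them the white ring, 68 mm outer diameter, upper face 112 mm above the bench, empty below down to the base. The notched insert does not turn in use; its angle is unrelated to the stand's axes
- plug: a low black rubber plug (round head 44 mm across, 7 mm high) closing the rack's other hole; bystander, not to be disturbed
- arch: a plaster dental arch model, horseshoe about 68 mm wide, 28 mm high; bystander, not to be disturbed
- vial: a small jar, 32 mm across, 60 mm high; bystander, not to be disturbed
- bowl: a rubber mixing bowl, 80 mm across, 50 mm high; bystander, not to be disturbed
- spatula: a plaster spatula lying on the bench, 170 mm long; bystander, not to be disturbed
- waxpot: an aluminium wax tin, 60 mm across, 50 mm high; bystander, not to be disturbed
- calipers: a steel caliper lying on the bench, 150 mm long; bystander, not to be disturbed
Not all that is in view belongs to the job. Of the things that look like the rack, take the one that is farthest to the robot's right at the start.

How it is judged (in metres and radians):
On the way, in this order (a step that is already met when the one before it is completed fails the run):
1. the handpiece is lifted clear of the rack (z of handpiece in the frame of rack above 0.19 m), for 0.1 s.
2. its handle is down in the ring (z of handpiece in the frame of seat below 0.03 m and horizontal distance between handpiece and seat below 0.006 m), for 0.1 s.
At the end, for the whole second after the job is handed in: the handpiece hangs handle-down in the charging ring, released, upright within 0.06 rad and at rest, its flange within 2.5 mm of level with the ring's upper face (ribs in the notches) and within 4 mm of its centre (z of handpiece in the frame of seat between -0.003 and 0.0025 m and horizontal distance between handpiece and seat below 0.004 m and angle between handpiece's own z axis and vertical below 0.06 rad and linear speed of handpiece below 0.02 m/s and contact force between the fingers and handpiece below 0.1 N); the robot touches nothing.
It fails at once if the handpiece is pressed on or wrenched in the stand with more than 40 N (contact force between handpiece and stand above 40 N).
It fails at once if the robot pushes on the stand with more than 40 N (contact force between any of the fingers, the arm and stand above 40 N).
It fails at once if a bystander is moved by more than 20 mm (distance of any of plug, arch, vial, bowl, spatula, waxpot, calipers from where it was at the start of the episode above 0.02 m).
It also fails if it takes over 70 s, if anything falls off the work surface, if the arm or the gripper's body presses on something with over 40 N, if the wrist force passes 120 N, or if a joint passes its speed limit or range.

## Robot

A 6-joint arm with a two-finger parallel gripper is mounted at the origin on the work surface. World frame = base frame: x ahead of the robot, y to its left, z up, the work surface at z = 0. Lengths are in m, angles in degrees, forces in N, time in s.
With the tool pointing down it reaches from about 0.375 to 0.9 m from the base axis. Payload 3.1 kg.
Tool frame: the origin (TCP) lies midway between the tips of the shut fingers; the grasp point (between the pads) lies bot.hold_point_z behind it (bot.hold_point_z is the distance from the TCP to the grasp point, in m); z points along the fingers, y is the direction in which the jaws open and shut (so a half turn about z gives the same grasp; the last joint's range is limited). The gripper opens to 87 mm and grips with 3 to 60 N. Pads are 19 mm wide; open, the fingers measure 117 mm over their backs; the gripper's body (75 mm by 190 mm) begins 51 mm behind the grasp point.
Start: joints at [57.611, 30.224, 82.088, -0, 67.689, -10.227], TCP at [0.236, 0.579, 0.223] pointing down, gripper open.
Joint ranges: [-176.69, 176.69], [-43.24, 126.21], [12.49, 139.97], [-82, 262], [0, 151.66], [-163.58, 163.58]. Speed limits (degrees/s): [159.86, 159.86, 180, 180, 180, 180].

## Interface

Orientations are given as a 3x3 rotation matrix whose columns are the frame's x, y, z axes.
In Python, from rig import bot, vision, hand_in gives the robot as it stands. The module is installed in compiled form; this text tells all that it offers.
- The arm moves only by the shell command python3 -m handwheel 'ROWS'. ROWS is JSON, a list of rows, each an object of numbers: "hand": the gripper's target within -1 to 1 (fully open at 1, half-way at 0, shut at -1); "dx", "dy", "dz": the shift along the world's x, y, z in cm; "wx", "wy", "wz": the turn, a rotation vector about the world's x, y, z in rad. In form: [{"hand": .., "dx": .., "dy": .., "dz": .., "wx": .., "wy": .., "wz": ..}, ...]. A call has 1 to 10 rows; each row shifts and turns the commanded pose from where the row before left it; what a row does not reach is not made up. A row lasts 1/10 s, in which the tool goes at most 50 mm and 8.59 degrees, less where a joint would pass 70% of its speed; a pose out of reach is approached as far as the arm can. A call with a gripper value outside its range is refused whole. The fingers move at their own pace and stop on an object; the grip force is fixed at half the most. Time passes only in rows, so rows that do not move let the fingers close. It gives the time, the measured TCP pose, the force and the opening at its end, in the units of the state.
- bot.read_state(): the state, without advancing time (a new reading comes with each control period).
- vision.capture(name): name is "scene" or "top"; returns (picture, depth): 420x560x3 uint8, red, green, blue; 420x560 float32, m along the optical axis (not along the pixel's ray), 0 where there is no reading.
- vision.get_calibration(name): a dict with "fx", "fy", "cx", "cy" (pixels), "rvec" (rotation vector, rad) and "tvec" (3), from world to camera coordinates, as OpenCV has them. Camera axes: x right, y down, z forward; pixel columns grow to the right and rows downward; lengths in m; the calibration is good to about 2 mm. A picture is of the moment at which its call begins. get_calibration takes no time and is no camera call.
- hand_in(): hands the job in, once; it reports no verdict.
The state is a dict: "time_s": time; "joint_positions": joint angles; "qvel": joint speeds; "tau": joint torques, N m; "position": TCP position; "tcp_rot": TCP orientation; "force": force on the tool from outside, world axes, zero at the start; "moment": the same for the moment, N m; "opening": opening from 0.0 (shut) to 1.0 (fully open).
Only numpy, scipy, OpenCV 4.12 (cv2) and the standard library are available. Lean on these libraries where they do the work, as an engineer would, in place of code of your own. Each camera call takes 0.05 s, during which the arm holds its last target.

## Working session

There is one attempt and no reset: what is moved stays moved. The work goes in short steps, Python scripts to look and compute and a shell command to move; the robot and the scene stay as the last step left them, time stands still between calls to the robot, and variables do not carry over. Pictures are saved under pics/ and viewed, and the job is handed in when it is done.

```bash
mkdir -p pics
cat > h.py <<'E'
import numpy as np,cv2
from rig import bot,vision
def cal(n):
    c=vision.get_calibration(n);K=np.array([[c['fx'],0,c['cx']],[0,c['fy'],c['cy']],[0,0,1]]);R=cv2.Rodrigues(np.array(c['rvec'],float))[0];return K,R,np.array(c['tvec'],float).ravel()
def ray(n,u,v,z):
    K,R,t=cal(n);o=-R.T@t;d=R.T@np.linalg.inv(K)@np.array([u,v,1.]);return o+d*(z-o[2])/d[2]
def cloud(n,dep):
    K,R,t=cal(n);v,u=np.indices(dep.shape);p=np.stack([(u-K[0,2])/K[0,0]*dep,(v-K[1,2])/K[1,1]*dep,dep],-1);return (p-t)@R
def proj(n,p):
    K,R,t=cal(n);q=K@(R@np.array(p)+t);return q[:2]/q[2]
E
python3 - <<'E'
from h import *
s=bot.read_state();print(s['time_s'],s['position'],s['tcp_rot'],s['force'],s['opening'],bot.hold_point_z)
for n in('scene','top'):
    p,d=vision.capture(n);cv2.imwrite(f'pics/{n}0.png',p[...,::-1]);np.savez(f'{n}0.npz',p=p,d=d)
    K,R,t=cal(n);print(n,-R.T@t,K[0,0])
E
```

```text
0.0 [0.23534479 0.5782354  0.22157597] [[-9.26127033e-01  3.77210102e-01 -1.12135449e-03]
 [ 3.77211590e-01  9.26125393e-01 -1.78098370e-03]
 [ 3.66709823e-04 -2.07240505e-03 -9.99997785e-01]] [-0.26179867  0.08836611  0.47514276] 0.9992367796403957 0.0187
scene [ 0.82811589 -0.55469803  0.74952097] 384.89578648604265
top [ 0.22418874 -0.00178502  1.38669372] 538.60425098787
```

View pics/scene0.png

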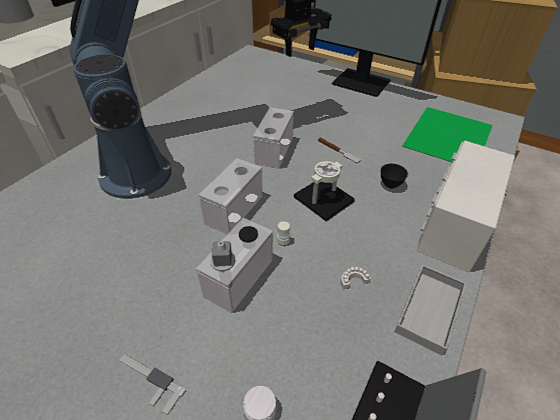

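View pics/top0.png

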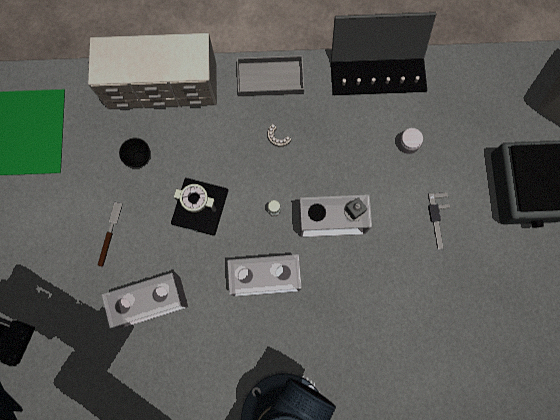

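Three rack-like things appear in the top view, at (145,298), (264,273) and (336,215). The last is farthest to the robot's right (image right = -y), and it also holds the handpiece (357,208) and plug (317,212). I'll confirm in an enlarged crop and measure.

Run:
```python
from h import *
a=np.load('top0.npz');p,d=a['p'],a['d']
c1=cv2.resize(p[185:245,285:385],None,fx=7,fy=7,interpolation=2)[:,:,::-1]
c2=cv2.resize(p[170:240,165:235],None,fx=8,fy=8,interpolation=2)[:,:,::-1]
cv2.imwrite('pics/c1.png',c1);cv2.imwrite('pics/c2.png',c2)
P=cloud('top',d)
for (u,v) in [(357,208),(317,212),(336,215),(264,273),(145,298),(194,198)]:print((u,v),ray('top',u,v,.106).round(3),P[v,u].round(4))
# cloud by height
def show(m,name):
    q=P[m];print(name,m.sum(),q.mean(0).round(4),q.min(0).round(3),q.max(0).round(3))
b=np.zeros(d.shape,bool);b[185:245,285:385]=1;b&=d>0
for lo,hi in[(.09,.11),(.111,.116),(.14,.162),(.165,.19)]:
    m=b&(P[...,2]>lo)&(P[...,2]<hi)
    if m.sum():
        show(m,(lo,hi));r=cv2.minAreaRect(P[m][:,:2].astype(np.float32)*1000);print(r)
b[:]=0;b[170:240,165:235]=1;b&=d>0
m=b&(P[...,2]>.105)&(P[...,2]<.12);show(m,'ring')
s=np.load('scene0.npz');Q=cloud('scene',s['d'])
for n,(u0,v0,u1,v1),lo,hi in [('rack',(190,215,275,310),.10,.111),('head',(190,215,245,280),.14,.162),('nose',(190,215,245,280),.165,.19),('ring',(295,150,350,200),.108,.117)]:
    m=np.zeros(d.shape,bool);m[v0:v1,u0:u1]=1;m&=(s['d']>0)&(Q[...,2]>lo)&(Q[...,2]<hi)
    q=Q[m];print(n,m.sum(),q.mean(0).round(4),q.min(0).round(3),q.max(0).round(3));
    if m.sum()>3:print(cv2.minAreaRect(q[:,:2].astype(np.float32)*1000))
```

```text
(357, 208) [ 0.488 -0.199  0.106] [ 0.4761 -0.1897  0.1633]
(317, 212) [ 0.482 -0.101  0.106] [ 0.4805 -0.1002  0.1135]
(336, 215) [ 0.473 -0.146  0.106] [ 0.4715 -0.1457  0.112 ]
(264, 273) [0.34  0.033 0.106] [0.3402 0.0328 0.1048]
(145, 298) [0.293 0.313 0.106] [0.2935 0.3135 0.1052]
(194, 198) [0.529 0.197 0.106] [0.5502 0.2108 0.0182]
(0.09, 0.11) 1628 [ 0.4793 -0.1396  0.1053] [ 0.441 -0.231  0.091] [ 0.523 -0.06   0.11 ]
((481.7498474121094, -145.559814453125), (170.2190704345703, 81.63468170166016), 89.99478912353516)
(0.111, 0.116) 226 [ 0.4788 -0.115   0.1131] [ 0.441 -0.227  0.111] [ 0.516 -0.064  0.116]
((476.13677978515625, -145.31336975097656), (73.46522521972656, 165.766845703125), 3.4935812950134277)
(0.14, 0.162) 213 [ 0.4796 -0.1891  0.1547] [ 0.458 -0.213  0.141] [ 0.506 -0.167  0.162]
((480.7127990722656, -189.46531677246094), (36.51020050048828, 37.51245880126953), 34.31636047363281)
(0.165, 0.19) 26 [ 0.4806 -0.1899  0.1696] [ 0.473 -0.196  0.165] [ 0.487 -0.185  0.174]
((480.9622497558594, -189.4443359375), (11.555444717407227, 11.082476615905762), 40.5650634765625)
ring 492 [0.5308 0.1978 0.1107] [0.497 0.15  0.105] [0.564 0.245 0.119]
rack 1638 [ 0.487  -0.1514  0.1051] [ 0.44  -0.233  0.1  ] [ 0.522 -0.061  0.111]
((480.4769287109375, -146.9676513671875), (81.70242309570312, 171.98626708984375), 0.18217845261096954)
head 291 [ 0.4855 -0.1971  0.1527] [ 0.458 -0.215  0.14 ] [ 0.505 -0.169  0.162]
((480.927978515625, -191.9954833984375), (36.24113845825195, 37.38559341430664), 33.96627426147461)
nose 28 [ 0.4814 -0.1923  0.1682] [ 0.476 -0.198  0.165] [ 0.487 -0.186  0.174]
((482.4753723144531, -193.06573486328125), (11.802923202514648, 11.010526657104492), 49.62651062011719)
ring 230 [0.5314 0.1947 0.1106] [0.497 0.163 0.108] [0.564 0.228 0.114]
((530.2362670898438, 195.5589599609375), (62.993927001953125, 67.95413970947266), 57.285797119140625)
```

Run:
```python
from h import *
a=np.load('scene0.npz')['p']
cv2.imwrite('pics/c3.png',np.hstack([cv2.resize(a[225:305,195:275],(400,400),interpolation=2),cv2.resize(a[150:210,290:350],(400,400),interpolation=2)])[:,:,::-1])
```

```text
(no output)
```

View pics/c1.png

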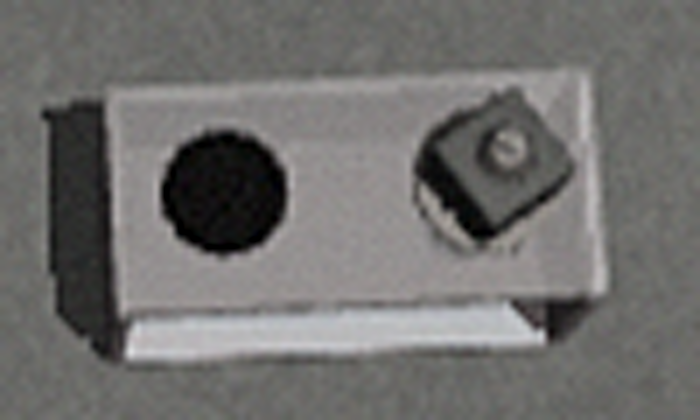

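View pics/c2.png

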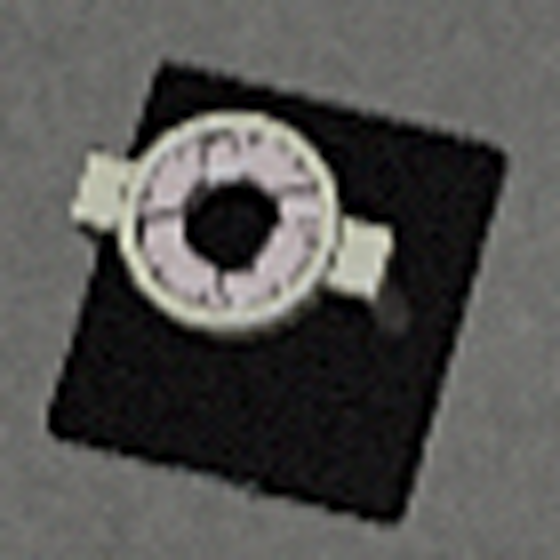

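View pics/c3.png

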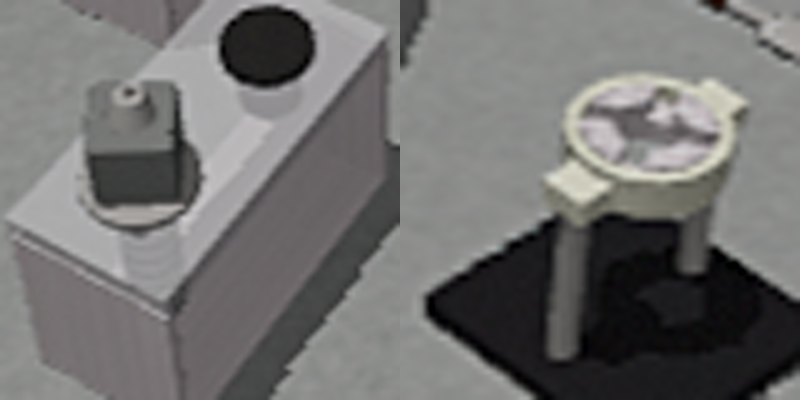

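Run:
```python
from h import *
from scipy.optimize import least_squares
for n,box in[('top',(165,170,225,235)),('scene',(290,150,355,210))]:
    a=np.load(n+'0.npz');p,d=a['p'],a['d'];P=cloud(n,d)
    g=p.astype(float).mean(2);hsv=cv2.cvtColor(p,cv2.COLOR_RGB2HSV)
    # outer/inner boundary of white (yellowish) annulus: radial edges on z=.112 plane
    c=np.array([.531,.196])
    for it in range(4):
        pts=[]
        for th in np.radians(np.arange(0,360,4)):
            rs=np.arange(.027,.042,.0005);e=np.array([proj(n,[c[0]+r*np.cos(th),c[1]+r*np.sin(th),.112]) for r in rs]).astype(np.float32)
            v=cv2.remap(g.astype(np.float32),e[:,0].reshape(1,-1),e[:,1].reshape(1,-1),1)[0]
            dv=np.diff(cv2.GaussianBlur(v.reshape(1,-1),(5,1),0)[0]);k=dv.argmin()
            if dv[k]<-2: pts.append([c[0]+rs[k]*np.cos(th),c[1]+rs[k]*np.sin(th)])
        pts=np.array(pts)
        f=least_squares(lambda x:np.hypot(*(pts-x[:2]).T)-x[2],[*c,.034],loss='soft_l1',f_scale=.0005);c=f.x[:2]
    print(n,'ring',f.x.round(4),len(pts))
    row=[];rz=[]
    for t in range(0,360,5):
        rr=np.arange(.017,.0235,.001);e=np.array([proj(n,[c[0]+r*np.cos(np.radians(t)),c[1]+r*np.sin(np.radians(t)),.112]) for r in rr]).astype(np.float32)
        row.append(cv2.remap(g.astype(np.float32),e[:,0],e[:,1],1).mean());rz.append(np.median(cv2.remap(P[...,2].astype(np.float32),e[:,0],e[:,1],1)))
    row=np.array(row);rz=np.array(rz)
    print('fold bright',row.reshape(4,18).round().astype(int).tolist());print('fold z mm',(1000*rz).reshape(4,18).round().astype(int).tolist());print((1000*rz).reshape(4,18).mean(0).round(1))
    # rectified
    X=np.zeros((400,400,2),np.float32)
    K,R,t=cal(n)
    i,j=np.indices((400,400));W=np.stack([c[0]+(200-i)*.0002,c[1]+(200-j)*.0002,np.full(i.shape,.112)],-1);q=(W@R.T+t)@K.T
    cv2.imwrite(f'pics/rect_{n}.png',cv2.remap(p,(q[...,0]/q[...,2]).astype(np.float32),(q[...,1]/q[...,2]).astype(np.float32),2)[:,:,::-1])
    # head top face contour: same depth-based angle, by edges
    i,j=np.indices((400,400));W=np.stack([.481+(200-i)*.0002,-.190+(200-j)*.0002,np.full(i.shape,.156)],-1);q=(W@R.T+t)@K.T
    cv2.imwrite(f'pics/recth_{n}.png',cv2.remap(p,(q[...,0]/q[...,2]).astype(np.float32),(q[...,1]/q[...,2]).astype(np.float32),2)[:,:,::-1])
im=[cv2.imread(f'pics/{k}_{n}.png') for k in('rect','recth') for n in('top','scene')]
cv2.imwrite('pics/rects.png',cv2.resize(np.vstack([np.hstack(im[:2]),np.hstack(im[2:])]),(600,600)))
```

```text
Traceback (most recent call last):
  File "h.py", line 10, in proj
    K,R,t=cal(n);q=K@(R@np.array(p)+t);return q[:2]/q[2]
          ~~~^^^
  File "h.py", line 4, in cal
    c=vision.get_calibration(n);K=np.array([[c['fx'],0,c['cx']],[0,c['fy'],c['cy']],[0,0,1]]);R=cv2.Rodrigues(np.array(c['rvec'],float))[0];return K,R,np.array(c['tvec'],float).ravel()
ValueError: time passes only in moves, steps and waits
```

```bash
python3 - <<'E'
s=open('h.py').read().replace("def cal(n):","import functools\n@functools.cache\ndef cal(n):")
open('h.py','w').write(s)
E
cat > m.py <<'E'
from h import *
from scipy.optimize import least_squares
for n,box in[('top',(165,170,225,235)),('scene',(290,150,355,210))]:
    a=np.load(n+'0.npz');p,d=a['p'],a['d'];P=cloud(n,d)
    g=p.astype(float).mean(2)
    c=np.array([.531,.196])
    for it in range(4):
        pts=[]
        for th in np.radians(np.arange(0,360,4)):
            rs=np.arange(.027,.042,.0005);e=np.array([proj(n,[c[0]+r*np.cos(th),c[1]+r*np.sin(th),.112]) for r in rs]).astype(np.float32)
            v=cv2.remap(g.astype(np.float32),e[:,0].reshape(1,-1),e[:,1].reshape(1,-1),1)[0]
            dv=np.diff(cv2.GaussianBlur(v.reshape(1,-1),(5,1),0)[0]);k=dv.argmin()
            if dv[k]<-2: pts.append([c[0]+rs[k]*np.cos(th),c[1]+rs[k]*np.sin(th)])
        pts=np.array(pts)
        f=least_squares(lambda x:np.hypot(*(pts-x[:2]).T)-x[2],[*c,.034],loss='soft_l1',f_scale=.0005);c=f.x[:2]
    print(n,'ring',f.x.round(4),len(pts))
    row=[];rz=[]
    for t_ in range(0,360,5):
        rr=np.arange(.017,.0235,.001);e=np.array([proj(n,[c[0]+r*np.cos(np.radians(t_)),c[1]+r*np.sin(np.radians(t_)),.112]) for r in rr]).astype(np.float32)
        row.append(cv2.remap(g.astype(np.float32),e[:,0],e[:,1],1).mean());rz.append(np.median(cv2.remap(P[...,2].astype(np.float32),e[:,0],e[:,1],1)))
    row=np.array(row);rz=np.array(rz)
    print('bright',row.reshape(4,18).mean(0).round().astype(int).tolist());print('z',(1000*rz).reshape(4,18).mean(0).round(1))
    K,R,t=cal(n)
    for k,c0,z in(('rect',c,.112),('recth',(.481,-.190),.156)):
        i,j=np.indices((400,400));W=np.stack([c0[0]+(200-i)*.0002,c0[1]+(200-j)*.0002,np.full(i.shape,z)],-1);q=(W@R.T+t)@K.T
        cv2.imwrite(f'pics/{k}_{n}.png',cv2.remap(p,(q[...,0]/q[...,2]).astype(np.float32),(q[...,1]/q[...,2]).astype(np.float32),2)[:,:,::-1])
im=[cv2.imread(f'pics/{k}_{n}.png') for k in('rect','recth') for n in('top','scene')]
cv2.imwrite('pics/rects.png',cv2.resize(np.vstack([np.hstack(im[:2]),np.hstack(im[2:])]),(600,600)))
E
python3 m.py
```

```text
top ring [0.5305 0.1985 0.0333] 89
bright [166, 180, 180, 169, 150, 152, 169, 175, 178, 181, 178, 178, 179, 179, 178, 171, 143, 142]
z [104.  103.9 102.8 103.1 104.4 108.6 109.9 111.5 111.2 111.5 111.5 111.3
 110.4 113.  113.6 112.9 110.2 105.7]
scene ring [0.5324 0.1962 0.0334] 90
bright [126, 124, 124, 126, 142, 167, 180, 188, 191, 191, 191, 192, 194, 194, 191, 182, 166, 142]
z [ 80.2  79.2  79.3  81.5  92.6 107.8 110.  110.8 110.7 110.7 110.7 110.7
 110.9 111.4 110.9 109.8  95.3  81.4]
```

View pics/rects.png

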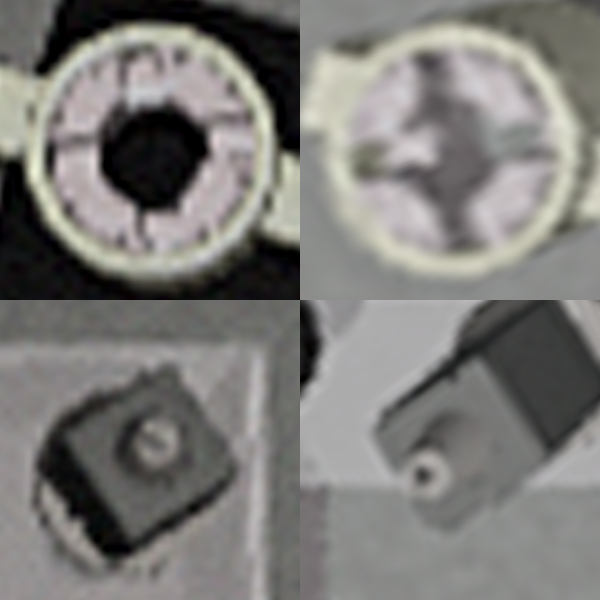

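Rectified views: the notches lie at about +6° (mod 90°), with the ring centre near (0.5315, 0.197). The head is at (0.481, -0.191), with its faces at 34°. The crop confirms that the rightmost rack holds the handpiece and the black plug. I'll move above it.

```bash
python3 -m handwheel '[{"hand":1,"dx":2,"dz":4},{"hand":1,"dx":3,"dy":-3,"wz":-0.04},{"hand":1,"dx":1.3,"dy":-4.7,"wz":-0.04},{"hand":1,"dx":1.3,"dy":-4.7,"wz":-0.04},{"hand":1,"dx":1.3,"dy":-4.7,"wz":-0.04},{"hand":1,"dx":1.3,"dy":-4.7,"wz":-0.04},{"hand":1,"dx":1.3,"dy":-4.7,"wz":-0.04},{"hand":1,"dx":1.3,"dy":-4.7,"wz":-0.04},{"hand":1,"dx":1.3,"dy":-4.7,"wz":-0.04},{"hand":1,"dx":1.3,"dy":-4.7,"wz":-0.04}]'
```

```text
invalid input
```

```bash
python3 -m handwheel '[{"hand":1,"dx":1.3,"dy":-4.7,"wz":-0.04},{"hand":1,"dx":1.3,"dy":-4.7,"wz":-0.04},{"hand":1,"dx":1.3,"dy":-4.7,"wz":-0.04},{"hand":1,"dx":1.3,"dy":-4.7,"wz":-0.04},{"hand":1,"dx":1.3,"dy":-4.7,"wz":-0.04},{"hand":1},{"hand":1}]'
python3 -c "
from h import *
for i in range(3):
  s=bot.read_state();R=s['tcp_rot'];print(s['time_s'],s['position'],np.degrees(np.arctan2(R[1][1],R[0][1])),R[:,2] if hasattr(R,'shape') else R,s['force'],s['moment'],s['joint_positions'])"
```

```text
0.1 [0.2353867  0.57827352 0.22165379] 67.83671738759554 [-0.00102252 -0.00164605 -0.99999812] [ 0.38899602  0.3677058  -0.3164951 ] [-0.01039485  0.02967652  0.0024358 ] [ 5.76108617e+01  3.02745762e+01  8.21500582e+01 -1.13248297e-03
  6.76863880e+01 -1.02254068e+01]
0.1 [0.2353867  0.57827352 0.22165379] 67.83671738759554 [-0.00102252 -0.00164605 -0.99999812] [ 0.38899602  0.3677058  -0.3164951 ] [-0.01039485  0.02967652  0.0024358 ] [ 5.76108617e+01  3.02745762e+01  8.21500582e+01 -1.13248297e-03
  6.76863880e+01 -1.02254068e+01]
0.1 [0.2353867  0.57827352 0.22165379] 67.83671738759554 [-0.00102252 -0.00164605 -0.99999812] [ 0.38899602  0.3677058  -0.3164951 ] [-0.01039485  0.02967652  0.0024358 ] [ 5.76108617e+01  3.02745762e+01  8.21500582e+01 -1.13248297e-03
  6.76863880e+01 -1.02254068e+01]invalid input
```

All keys seem to be required.

```bash
python3 -m handwheel '[{"hand":1,"dx":2,"dy":0,"dz":4,"wx":0,"wy":0,"wz":0},{"hand":1,"dx":3,"dy":-3,"dz":0,"wx":0,"wy":0,"wz":-0.04},{"hand":1,"dx":1.3,"dy":-4.7,"dz":0,"wx":0,"wy":0,"wz":-0.04},{"hand":1,"dx":1.3,"dy":-4.7,"dz":0,"wx":0,"wy":0,"wz":-0.04},{"hand":1,"dx":1.3,"dy":-4.7,"dz":0,"wx":0,"wy":0,"wz":-0.04},{"hand":1,"dx":1.3,"dy":-4.7,"dz":0,"wx":0,"wy":0,"wz":-0.04},{"hand":1,"dx":1.3,"dy":-4.7,"dz":0,"wx":0,"wy":0,"wz":-0.04},{"hand":1,"dx":1.3,"dy":-4.7,"dz":0,"wx":0,"wy":0,"wz":-0.04},{"hand":1,"dx":1.3,"dy":-4.7,"dz":0,"wx":0,"wy":0,"wz":-0.04},{"hand":1,"dx":1.3,"dy":-4.7,"dz":0,"wx":0,"wy":0,"wz":-0.04}]'
```

```text
time_s: 1.1
position: [0.3896, 0.171, 0.2625]
tcp_rot: [[-0.733, 0.68, -0.0], [0.68, 0.733, -0.0], [-0.0, -0.0, -1.0]]
force: [1.7, 0.6, 0.4]
opening: 0.999
```

```bash
python3 -m handwheel '[{"hand":1,"dx":1.2,"dy":-4.6,"dz":0,"wx":0,"wy":0,"wz":-0.03},{"hand":1,"dx":1.2,"dy":-4.6,"dz":0,"wx":0,"wy":0,"wz":-0.03},{"hand":1,"dx":1.2,"dy":-4.6,"dz":0,"wx":0,"wy":0,"wz":-0.03},{"hand":1,"dx":1.1,"dy":-4.6,"dz":0,"wx":0,"wy":0,"wz":-0.03},{"hand":1,"dx":1.1,"dy":-4.6,"dz":0,"wx":0,"wy":0,"wz":-0.03},{"hand":1,"dx":1.1,"dy":-4.6,"dz":0,"wx":0,"wy":0,"wz":-0.03},{"hand":1,"dx":1.1,"dy":-4.6,"dz":-2,"wx":0,"wy":0,"wz":-0.03},{"hand":1,"dx":1.1,"dy":-4.1,"dz":-2,"wx":0,"wy":0,"wz":-0.02},{"hand":1,"dx":0,"dy":0,"dz":0,"wx":0,"wy":0,"wz":0},{"hand":1,"dx":0,"dy":0,"dz":0,"wx":0,"wy":0,"wz":0}]'
python3 - <<'E'
from h import *
s=bot.read_state();R=np.array(s['tcp_rot']);print(s['position'],np.degrees(np.arctan2(R[1,1],R[0,1])),s['joint_positions'],s['force'])
p,d=vision.capture('scene');cv2.imwrite('pics/s1.png',cv2.resize(p[130:330,120:320],(600,600),interpolation=2)[:,:,::-1])
E
```

```text
time_s: 2.1
position: [0.4797, -0.1893, 0.2219]
tcp_rot: [[-0.558, 0.83, -0.003], [0.83, 0.558, 0.002], [0.003, -0.001, -1.0]]
force: [-0.2, -0.7, -0.8]
opening: 1.002
[ 0.47967484 -0.18929421  0.22193118] 33.91510748598592 [-3.39778903e+01  2.19530243e+01  9.75435797e+01  2.24665159e-02
  6.06925405e+01 -6.79039429e+01] [-0.2057805  -0.71148145 -0.77048142]
```

View pics/s1.png

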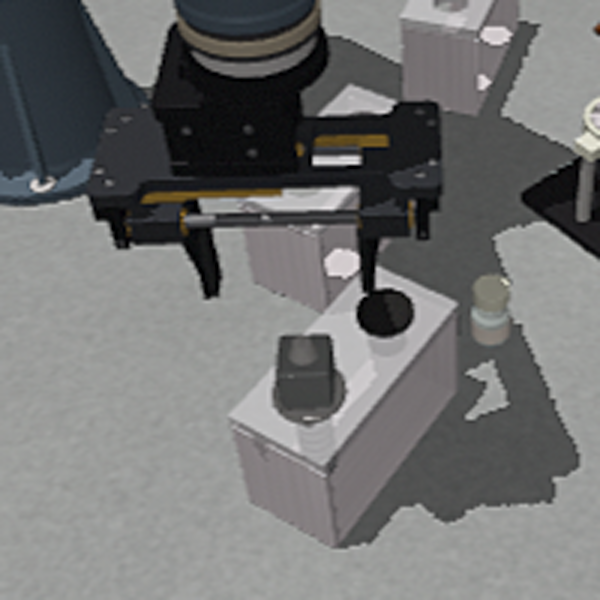

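```bash
python3 -c "
from h import *
print((proj('scene',[.4797,-.1893,.222])-[120,130])*3)"
python3 -m handwheel '[{"hand":1,"dx":0.1,"dy":-0.1,"dz":-2.5,"wx":0,"wy":0,"wz":0},{"hand":1,"dx":0,"dy":0,"dz":-2.5,"wx":0,"wy":0,"wz":0},{"hand":1,"dx":0,"dy":0,"dz":-2.5,"wx":0,"wy":0,"wz":0},{"hand":1,"dx":0,"dy":0,"dz":-1.5,"wx":0,"wy":0,"wz":0},{"hand":1,"dx":0,"dy":0,"dz":-0.8,"wx":0,"wy":0,"wz":0},{"hand":1,"dx":0,"dy":0,"dz":0,"wx":0,"wy":0,"wz":0},{"hand":1,"dx":0,"dy":0,"dz":0,"wx":0,"wy":0,"wz":0}]'
```

```text
[291.41799011 280.75653861]
time_s: 2.85
position: [0.482, -0.1896, 0.126]
tcp_rot: [[-0.561, 0.828, 0.001], [0.828, 0.561, -0.001], [-0.001, 0.001, -1.0]]
force: [0.1, 0.2, 1.2]
opening: 1.001
```

```bash
python3 -m handwheel '[{"hand":-1,"dx":0,"dy":0,"dz":0,"wx":0,"wy":0,"wz":0},{"hand":-1,"dx":0,"dy":0,"dz":0,"wx":0,"wy":0,"wz":0},{"hand":-1,"dx":0,"dy":0,"dz":0,"wx":0,"wy":0,"wz":0},{"hand":-1,"dx":0,"dy":0,"dz":0,"wx":0,"wy":0,"wz":0},{"hand":-1,"dx":0,"dy":0,"dz":0,"wx":0,"wy":0,"wz":0},{"hand":-1,"dx":0,"dy":0,"dz":0,"wx":0,"wy":0,"wz":0},{"hand":-1,"dx":0,"dy":0,"dz":0,"wx":0,"wy":0,"wz":0},{"hand":-1,"dx":0,"dy":0,"dz":0,"wx":0,"wy":0,"wz":0}]'
```

```text
time_s: 3.65
position: [0.4814, -0.19, 0.125]
tcp_rot: [[-0.56, 0.829, -0.0], [0.829, 0.56, 0.0], [0.0, -0.0, -1.0]]
force: [0.1, 0.7, 0.4]
opening: 0.41
```

```bash
python3 -m handwheel '[{"hand":-1,"dx":0,"dy":0,"dz":1,"wx":0,"wy":0,"wz":0},{"hand":-1,"dx":0,"dy":0,"dz":2,"wx":0,"wy":0,"wz":0},{"hand":-1,"dx":0,"dy":0,"dz":3,"wx":0,"wy":0,"wz":0},{"hand":-1,"dx":0,"dy":0,"dz":3,"wx":0,"wy":0,"wz":0},{"hand":-1,"dx":0,"dy":0,"dz":2,"wx":0,"wy":0,"wz":0},{"hand":-1,"dx":0,"dy":0,"dz":1,"wx":0,"wy":0,"wz":0},{"hand":-1,"dx":0,"dy":0,"dz":0,"wx":0,"wy":0,"wz":0},{"hand":-1,"dx":0,"dy":0,"dz":0,"wx":0,"wy":0,"wz":0}]'
```

```text
time_s: 4.45
position: [0.4807, -0.1895, 0.2443]
tcp_rot: [[-0.56, 0.829, -0.002], [0.829, 0.56, 0.001], [0.002, -0.001, -1.0]]
force: [0.4, -0.2, -2.5]
opening: 0.412
```

```bash
python3 -m handwheel '[{"hand":-1,"dx":0.4,"dy":1.5,"dz":0,"wx":0,"wy":0,"wz":-0.02},{"hand":-1,"dx":0.5,"dy":4,"dz":0,"wx":0,"wy":0,"wz":-0.05},{"hand":-1,"dx":0.5,"dy":4.5,"dz":0,"wx":0,"wy":0,"wz":-0.06},{"hand":-1,"dx":0.5,"dy":4.5,"dz":0,"wx":0,"wy":0,"wz":-0.06},{"hand":-1,"dx":0.6,"dy":4.5,"dz":0,"wx":0,"wy":0,"wz":-0.06},{"hand":-1,"dx":0.6,"dy":4.5,"dz":0,"wx":0,"wy":0,"wz":-0.06},{"hand":-1,"dx":0.5,"dy":4.5,"dz":0,"wx":0,"wy":0,"wz":-0.06},{"hand":-1,"dx":0.5,"dy":4.5,"dz":0,"wx":0,"wy":0,"wz":-0.06},{"hand":-1,"dx":0.5,"dy":3.7,"dz":0,"wx":0,"wy":0,"wz":-0.04},{"hand":-1,"dx":0.4,"dy":2.5,"dz":0,"wx":0,"wy":0,"wz":-0.02}]'
python3 -m handwheel '[{"hand":-1,"dx":0,"dy":0,"dz":0,"wx":0,"wy":0,"wz":0},{"hand":-1,"dx":0,"dy":0,"dz":0,"wx":0,"wy":0,"wz":0},{"hand":-1,"dx":0,"dy":0,"dz":0,"wx":0,"wy":0,"wz":0}]'
python3 - <<'E'
from h import *
s=bot.read_state();R=np.array(s['tcp_rot']);print(s['time_s'],s['position'],np.degrees(np.arctan2(R[1,1],R[0,1])),s['joint_positions'],s['force'],s['moment'])
for n in('scene','top'):
    p,d=vision.capture(n);np.savez(f'{n}1.npz',p=p,d=d)
    u,v=proj(n,[.53,.197,.15]).astype(int);cv2.imwrite(f'pics/{n}2.png',cv2.resize(p[v-50:v+50,u-50:u+50],(600,600),interpolation=2)[:,:,::-1]);print(n,u-50,v-50)
E
```

```text
time_s: 5.45
position: [0.5301, 0.1997, 0.243]
tcp_rot: [[-0.105, 0.994, -0.004], [0.994, 0.105, 0.0], [0.0, -0.004, -1.0]]
force: [0.2, -1.3, -3.2]
opening: 0.416
time_s: 5.75
position: [0.5306, 0.1961, 0.2439]
tcp_rot: [[-0.103, 0.995, -0.003], [0.995, 0.103, -0.001], [-0.001, -0.003, -1.0]]
force: [-0.6, -0.2, -3.3]
opening: 0.409
5.75 [0.53064842 0.19605457 0.24389379] 5.929395700661871 [ 8.97871156e+00  2.42902203e+01  8.92034568e+01 -3.36560159e-02
  6.66712211e+01  3.06263196e+00] [-0.63990387 -0.17354606 -3.31347398] [-0.11330524  0.02004152 -0.03298138]
scene 277 106
top 141 143
```

View pics/scene2.png

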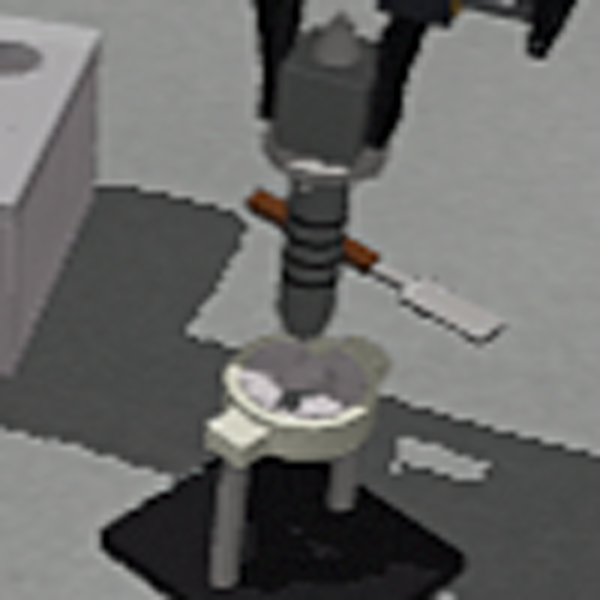

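View pics/top2.png

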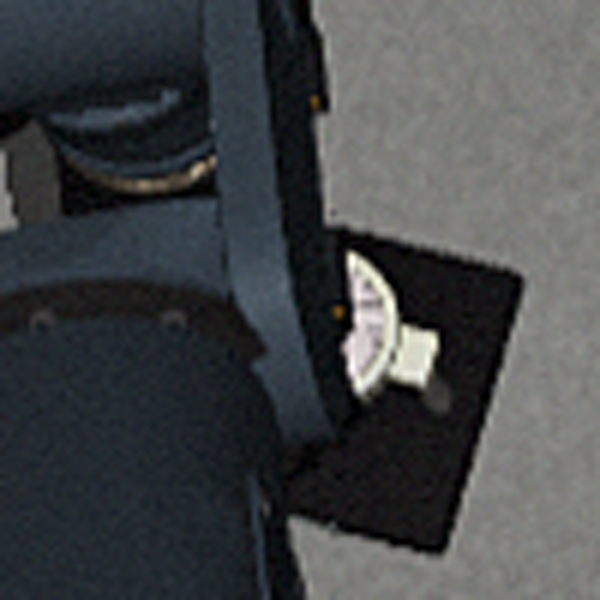

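Run:
```python
from h import *
o=np.array([277,106])
for z in(.28,.25,.23,.2,.17,.14,.112):print(z,((proj('scene',[.5306,.1961,z])-o)*6).round(1),((proj('scene',[.5324,.1962,z])-o)*6).round(1))
p=np.load('scene1.npz')['p'];d=np.load('scene1.npz')['d'];g=p.mean(2)
# handle widths by depth
Q=cloud('scene',d)
for v in range(138,162,2):
    r=np.where((d[v,277:377]>0)&(Q[v,277:377,2]>.125)&(abs(Q[v,277:377,0]-.53)<.04))[0]
    if len(r):print(v,(v-106)*6,'cols',r.min()*6,r.max()*6+6,'mid',(r.min()+r.max()+1)*3,Q[v,277+r].mean(0).round(4))
```

```text
0.28 [337.5  35.1] [341.8  36.3]
0.25 [329.4 102. ] [333.6 103.2]
0.23 [324.2 144.9] [328.4 146.1]
0.2 [316.7 206.9] [320.7 208.1]
0.17 [309.5 266.2] [313.5 267.4]
0.14 [302.6 323. ] [306.5 324.2]
0.112 [296.4 373.9] [300.2 375.1]
138 192 cols 288 348 mid 318 [0.5337 0.1845 0.2152]
140 204 cols 282 348 mid 315 [0.5326 0.1855 0.2084]
142 216 cols 282 348 mid 315 [0.5333 0.1854 0.2028]
144 228 cols 282 342 mid 312 [0.534  0.1844 0.1977]
146 240 cols 282 342 mid 312 [0.5338 0.1839 0.192 ]
148 252 cols 276 342 mid 309 [0.5327 0.1849 0.185 ]
150 264 cols 276 342 mid 309 [0.5333 0.1852 0.1789]
152 276 cols 276 336 mid 306 [0.5329 0.1843 0.1731]
154 288 cols 276 336 mid 306 [0.5332 0.1852 0.1665]
156 300 cols 270 336 mid 303 [0.5325 0.1852 0.16  ]
158 312 cols 276 330 mid 303 [0.5332 0.1851 0.1541]
160 324 cols 282 324 mid 303 [0.5341 0.1844 0.1485]
```

```bash
python3 -m handwheel '[{"hand":-1,"dx":0.1,"dy":0.1,"dz":-1,"wx":0,"wy":0,"wz":0},{"hand":-1,"dx":0,"dy":0,"dz":-1,"wx":0,"wy":0,"wz":0},{"hand":-1,"dx":0,"dy":0,"dz":-1,"wx":0,"wy":0,"wz":0},{"hand":-1,"dx":0,"dy":0,"dz":-0.4,"wx":0,"wy":0,"wz":0},{"hand":-1,"dx":0,"dy":0,"dz":0,"wx":0,"wy":0,"wz":0}]'
python3 -m handwheel '[{"hand":-1,"dx":0,"dy":0,"dz":-0.3,"wx":0,"wy":0,"wz":0},{"hand":-1,"dx":0,"dy":0,"dz":-0.3,"wx":0,"wy":0,"wz":0},{"hand":-1,"dx":0,"dy":0,"dz":0,"wx":0,"wy":0,"wz":0}]'
python3 -c "
from h import *
s=bot.read_state();print(s['position'],s['force'],s['moment'])"
```

```text
time_s: 6.35
position: [0.5317, 0.1978, 0.2098]
tcp_rot: [[-0.104, 0.995, -0.003], [0.995, 0.104, -0.0], [-0.0, -0.003, -1.0]]
force: [-0.3, -0.1, -3.0]
opening: 0.412
time_s: 6.65
position: [0.5322, 0.198, 0.2049]
tcp_rot: [[-0.104, 0.995, -0.0], [0.995, 0.104, -0.0], [-0.0, -0.0, -1.0]]
force: [-0.3, 0.1, -3.7]
opening: 0.414
[0.53224442 0.19802947 0.20485051] [-0.34383471  0.08154924 -3.68498595] [-0.08608653  0.0593128  -0.03323543]
```

```bash
python3 -m handwheel '[{"hand":-1,"dx":0,"dy":0,"dz":-0.3,"wx":0,"wy":0,"wz":0},{"hand":-1,"dx":0,"dy":0,"dz":-0.3,"wx":0,"wy":0,"wz":0},{"hand":-1,"dx":0,"dy":0,"dz":-0.3,"wx":0,"wy":0,"wz":0},{"hand":-1,"dx":0,"dy":0,"dz":0,"wx":0,"wy":0,"wz":0}]'
python3 -c "
from h import *
s=bot.read_state();print(s['position'],s['force'],s['moment'])"
python3 -m handwheel '[{"hand":-1,"dx":0,"dy":0,"dz":-0.5,"wx":0,"wy":0,"wz":0},{"hand":-1,"dx":0,"dy":0,"dz":-0.5,"wx":0,"wy":0,"wz":0},{"hand":-1,"dx":0,"dy":0,"dz":0,"wx":0,"wy":0,"wz":0}]'
python3 -c "
from h import *
s=bot.read_state();print(s['position'],s['force'],s['moment'])"
```

```text
time_s: 7.05
position: [0.532, 0.198, 0.1955]
tcp_rot: [[-0.104, 0.995, -0.001], [0.995, 0.104, -0.0], [-0.0, -0.001, -1.0]]
force: [-0.1, -1.0, -3.8]
opening: 0.414
[0.53202976 0.19795353 0.19551407] [-0.13564073 -1.01646578 -3.8449817 ] [-0.04280049  0.06526345  0.02899051]
time_s: 7.35
position: [0.5318, 0.1979, 0.1851]
tcp_rot: [[-0.104, 0.995, -0.002], [0.995, 0.104, -0.0], [-0.0, -0.002, -1.0]]
force: [0.1, -0.6, -3.3]
opening: 0.408
[0.53179598 0.19787248 0.18511475] [ 0.11666289 -0.64272232 -3.33251913] [-0.07696568  0.0380657  -0.01232726]
```

```bash
python3 -m handwheel '[{"hand":-1,"dx":0,"dy":0,"dz":-0.8,"wx":0,"wy":0,"wz":0},{"hand":-1,"dx":0,"dy":0,"dz":-0.8,"wx":0,"wy":0,"wz":0},{"hand":-1,"dx":0,"dy":0,"dz":-0.8,"wx":0,"wy":0,"wz":0},{"hand":-1,"dx":0,"dy":0,"dz":0,"wx":0,"wy":0,"wz":0}]'
python3 -m handwheel '[{"hand":-1,"dx":0,"dy":0,"dz":-0.8,"wx":0,"wy":0,"wz":0},{"hand":-1,"dx":0,"dy":0,"dz":-0.8,"wx":0,"wy":0,"wz":0},{"hand":-1,"dx":0,"dy":0,"dz":0,"wx":0,"wy":0,"wz":0},{"hand":-1,"dx":0,"dy":0,"dz":0,"wx":0,"wy":0,"wz":0}]'
python3 -c "
from h import *
s=bot.read_state();print(s['position'],s['force'],s['moment'])"
```

```text
time_s: 7.75
position: [0.5315, 0.1978, 0.1604]
tcp_rot: [[-0.104, 0.995, -0.003], [0.995, 0.104, -0.0], [-0.0, -0.003, -1.0]]
force: [1.1, -0.4, -2.1]
opening: 0.409
time_s: 8.15
position: [0.5324, 0.198, 0.1457]
tcp_rot: [[-0.104, 0.995, -0.001], [0.995, 0.104, -0.0], [-0.0, -0.001, -1.0]]
force: [0.0, -0.3, -2.5]
opening: 0.414
[0.53236282 0.19797632 0.14574281] [ 0.03393465 -0.3047627  -2.45501968] [-0.04203767  0.05085805 -0.00334575]
```

Sliding freely. I'll go down to the rib contact height (TCP ≈ 0.131) in small steps.

```bash
python3 -m handwheel '[{"hand":-1,"dx":0,"dy":0,"dz":-0.5,"wx":0,"wy":0,"wz":0},{"hand":-1,"dx":0,"dy":0,"dz":-0.5,"wx":0,"wy":0,"wz":0},{"hand":-1,"dx":0,"dy":0,"dz":-0.2,"wx":0,"wy":0,"wz":0},{"hand":-1,"dx":0,"dy":0,"dz":0,"wx":0,"wy":0,"wz":0}]'
python3 -m handwheel '[{"hand":-1,"dx":0,"dy":0,"dz":-0.2,"wx":0,"wy":0,"wz":0},{"hand":-1,"dx":0,"dy":0,"dz":0,"wx":0,"wy":0,"wz":0}]'
python3 -m handwheel '[{"hand":-1,"dx":0,"dy":0,"dz":-0.1,"wx":0,"wy":0,"wz":0},{"hand":-1,"dx":0,"dy":0,"dz":0,"wx":0,"wy":0,"wz":0}]'
python3 -c "
from h import *
s=bot.read_state();print(s['position'],s['force'],s['moment'])"
```

```text
time_s: 8.55
position: [0.5322, 0.1979, 0.1336]
tcp_rot: [[-0.104, 0.995, -0.001], [0.995, 0.104, -0.0], [-0.0, -0.001, -1.0]]
force: [-0.3, -0.4, -1.9]
opening: 0.412
time_s: 8.75
position: [0.5324, 0.198, 0.1319]
tcp_rot: [[-0.104, 0.995, -0.0], [0.995, 0.104, -0.0], [-0.0, -0.0, -1.0]]
force: [-0.2, -0.5, -3.3]
opening: 0.414
time_s: 8.95
position: [0.5325, 0.198, 0.1311]
tcp_rot: [[-0.104, 0.995, 0.0], [0.995, 0.104, -0.0], [-0.0, 0.0, -1.0]]
force: [-0.2, 0.7, -3.2]
opening: 0.412
[0.532458   0.19801313 0.13106213] [-0.23949753  0.74387902 -3.22112725] [-0.01914219  0.05792187  0.02189579]
```

```bash
python3 -m handwheel '[{"hand":-1,"dx":0,"dy":0,"dz":-0.1,"wx":0,"wy":0,"wz":0},{"hand":-1,"dx":0,"dy":0,"dz":0,"wx":0,"wy":0,"wz":0}]'
python3 -m handwheel '[{"hand":-1,"dx":0,"dy":0,"dz":-0.1,"wx":0,"wy":0,"wz":0},{"hand":-1,"dx":0,"dy":0,"dz":0,"wx":0,"wy":0,"wz":0}]'
python3 -m handwheel '[{"hand":-1,"dx":0,"dy":0,"dz":-0.1,"wx":0,"wy":0,"wz":0},{"hand":-1,"dx":0,"dy":0,"dz":0,"wx":0,"wy":0,"wz":0}]'
python3 -c "
from h import *
s=bot.read_state();print(s['position'],s['force'],s['moment'])"
```

```text
time_s: 9.15
position: [0.5324, 0.198, 0.13]
tcp_rot: [[-0.104, 0.995, -0.0], [0.995, 0.104, -0.0], [0.0, -0.0, -1.0]]
force: [-0.1, 0.2, -3.0]
opening: 0.412
time_s: 9.35
position: [0.5323, 0.198, 0.1289]
tcp_rot: [[-0.104, 0.995, -0.0], [0.995, 0.104, -0.0], [-0.0, -0.0, -1.0]]
force: [-0.6, -0.5, -3.3]
opening: 0.408
time_s: 9.55
position: [0.5323, 0.198, 0.1279]
tcp_rot: [[-0.104, 0.995, -0.0], [0.995, 0.104, -0.0], [-0.0, -0.0, -1.0]]
force: [-0.8, -0.4, -1.7]
opening: 0.409
[0.53234901 0.19801504 0.12794493] [-0.80205021 -0.39000018 -1.65727809] [-0.0828206   0.07806926  0.03058079]
```

The head is below rib-on-face height with no contact force, so the ribs are entering the notches at the measured angle.

```bash
python3 -m handwheel '[{"hand":-1,"dx":0,"dy":0,"dz":-0.1,"wx":0,"wy":0,"wz":0},{"hand":-1,"dx":0,"dy":0,"dz":0,"wx":0,"wy":0,"wz":0}]'
python3 -m handwheel '[{"hand":-1,"dx":0,"dy":0,"dz":-0.1,"wx":0,"wy":0,"wz":0},{"hand":-1,"dx":0,"dy":0,"dz":0,"wx":0,"wy":0,"wz":0}]'
python3 -m handwheel '[{"hand":-1,"dx":0,"dy":0,"dz":-0.1,"wx":0,"wy":0,"wz":0},{"hand":-1,"dx":0,"dy":0,"dz":0,"wx":0,"wy":0,"wz":0}]'
python3 -c "
from h import *
s=bot.read_state();print(s['position'],s['force'],s['moment'])"
```

```text
time_s: 9.75
position: [0.5324, 0.198, 0.1269]
tcp_rot: [[-0.104, 0.995, -0.0], [0.995, 0.104, -0.0], [-0.0, -0.0, -1.0]]
force: [-0.3, 0.1, -3.5]
opening: 0.409
time_s: 9.95
position: [0.5323, 0.198, 0.1259]
tcp_rot: [[-0.104, 0.995, -0.0], [0.995, 0.104, -0.0], [-0.0, -0.0, -1.0]]
force: [-0.8, 0.3, -2.8]
opening: 0.412
time_s: 10.15
position: [0.5325, 0.198, 0.1251]
tcp_rot: [[-0.104, 0.995, 0.0], [0.995, 0.104, 0.0], [0.0, 0.0, -1.0]]
force: [-0.5, -0.7, -2.3]
opening: 0.411
[0.53249338 0.19803216 0.12508472] [-0.52372547 -0.73174159 -2.29306093] [-0.06678701  0.01332297  0.03926282]
```

```bash
python3 -m handwheel '[{"hand":-1,"dx":0,"dy":0,"dz":-0.05,"wx":0,"wy":0,"wz":0},{"hand":-1,"dx":0,"dy":0,"dz":0,"wx":0,"wy":0,"wz":0}]'
python3 -m handwheel '[{"hand":-1,"dx":0,"dy":0,"dz":-0.05,"wx":0,"wy":0,"wz":0},{"hand":-1,"dx":0,"dy":0,"dz":0,"wx":0,"wy":0,"wz":0}]'
python3 - <<'E'
from h import *
s=bot.read_state();print(s['position'],s['force'],s['moment'])
p,d=vision.capture('scene');u,v=proj('scene',[.53,.197,.12]).astype(int);cv2.imwrite('pics/s3.png',cv2.resize(p[v-40:v+40,u-40:u+40],(600,600),interpolation=2)[:,:,::-1])
E
```

```text
time_s: 10.35
position: [0.5325, 0.1981, 0.125]
tcp_rot: [[-0.104, 0.995, 0.0], [0.995, 0.104, 0.0], [-0.0, 0.0, -1.0]]
force: [-0.9, 0.8, 1.4]
opening: 0.414
time_s: 10.55
position: [0.5325, 0.198, 0.125]
tcp_rot: [[-0.104, 0.995, 0.0], [0.995, 0.104, -0.0], [-0.0, 0.0, -1.0]]
force: [-2.0, 0.0, 5.2]
opening: 0.413
[0.5324994  0.19803994 0.12498762] [-1.98728143  0.03878624  5.24509372] [-0.14914449  0.40211841  0.01522849]
```

View pics/s3.png

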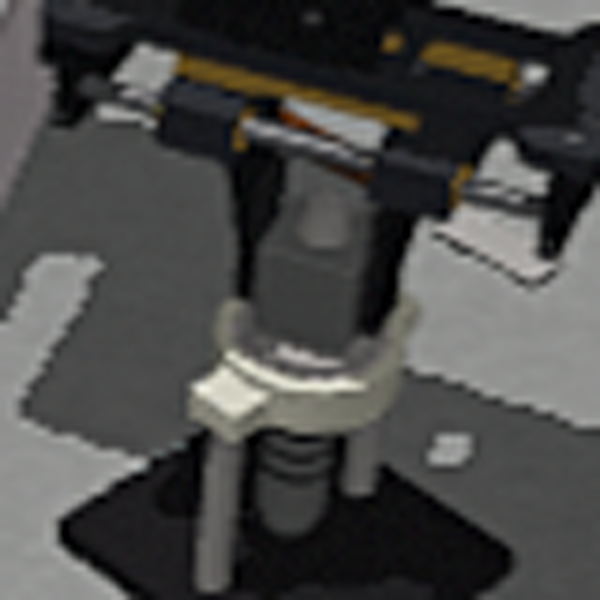

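Hard stop at TCP 0.125 m, the expected fully home height, with about 8 N. The picture shows the flange flush on the ring and the handle below it. I'll ease the pressure and release.

```bash
python3 -m handwheel '[{"hand":-1,"dx":0,"dy":0,"dz":0.1,"wx":0,"wy":0,"wz":0},{"hand":0.3,"dx":0,"dy":0,"dz":0,"wx":0,"wy":0,"wz":0},{"hand":0.3,"dx":0,"dy":0,"dz":0,"wx":0,"wy":0,"wz":0},{"hand":0.3,"dx":0,"dy":0,"dz":0,"wx":0,"wy":0,"wz":0},{"hand":0.3,"dx":0,"dy":0,"dz":0,"wx":0,"wy":0,"wz":0},{"hand":0.3,"dx":0,"dy":0,"dz":0,"wx":0,"wy":0,"wz":0}]'
python3 -m handwheel '[{"hand":0.3,"dx":0,"dy":0,"dz":1,"wx":0,"wy":0,"wz":0},{"hand":0.3,"dx":0,"dy":0,"dz":2,"wx":0,"wy":0,"wz":0},{"hand":0.3,"dx":0,"dy":0,"dz":3,"wx":0,"wy":0,"wz":0},{"hand":0.3,"dx":0,"dy":0,"dz":4,"wx":0,"wy":0,"wz":0},{"hand":0.3,"dx":-1,"dy":-3,"dz":3,"wx":0,"wy":0,"wz":0},{"hand":0.3,"dx":-1,"dy":-4,"dz":0,"wx":0,"wy":0,"wz":0},{"hand":0.3,"dx":-1,"dy":-4,"dz":0,"wx":0,"wy":0,"wz":0},{"hand":0.3,"dx":-1,"dy":-4,"dz":0,"wx":0,"wy":0,"wz":0},{"hand":0.3,"dx":-1,"dy":-4,"dz":0,"wx":0,"wy":0,"wz":0},{"hand":0.3,"dx":0,"dy":0,"dz":0,"wx":0,"wy":0,"wz":0}]'
python3 - <<'E'
from h import *
p,d=vision.capture('scene');cv2.imwrite('pics/s4.png',p[:,:,::-1]);Q=cloud('scene',d);u,v=proj('scene',[.53,.197,.12]).astype(int);c=cv2.resize(p[v-40:v+40,u-40:u+40],(600,600),interpolation=2)[:,:,::-1];cv2.imwrite('pics/s5.png',c)
b=np.zeros(d.shape,bool);b[v-40:v+40,u-40:u+40]=1
for lo,hi in[(.15,.16),(.165,.185),(.116,.121)]:
    m=b&(d>0)&(Q[...,2]>lo)&(Q[...,2]<hi)&(abs(Q[...,0]-.53)<.04)&(abs(Q[...,1]-.197)<.04);q=Q[m];print(m.sum(),q.mean(0).round(4),np.percentile(q[:,2],[5,50,95]).round(4),cv2.minAreaRect(q[:,:2].astype(np.float32)*1000))
p,d=vision.capture('top');cv2.imwrite('pics/t4.png',p[:,:,::-1])
E
```

```text
time_s: 11.2
position: [0.5325, 0.198, 0.1251]
tcp_rot: [[-0.104, 0.995, 0.0], [0.995, 0.104, 0.0], [0.0, 0.0, -1.0]]
force: [0.9, 0.3, 0.6]
opening: 0.64
time_s: 12.2
position: [0.4817, 0.0042, 0.2559]
tcp_rot: [[-0.098, 0.995, 0.0], [0.995, 0.098, -0.002], [-0.002, 0.0, -1.0]]
force: [0.3, 0.3, -0.3]
opening: 0.653
110 [0.5341 0.1903 0.1547] [0.1513 0.1547 0.1575] ((532.334228515625, 194.23716735839844), (35.22600173950195, 39.833683013916016), 6.580570220947266)
13 [0.5325 0.1943 0.1675] [0.1654 0.1668 0.1716] ((531.9122314453125, 194.4789581298828), (10.967212677001953, 5.864034652709961), 3.8844830989837646)
52 [0.5388 0.1828 0.1177] [0.1163 0.1176 0.12  ] ((536.1998291015625, 186.47967529296875), (47.460365295410156, 31.800670623779297), 25.201786041259766)
```

View pics/s5.png

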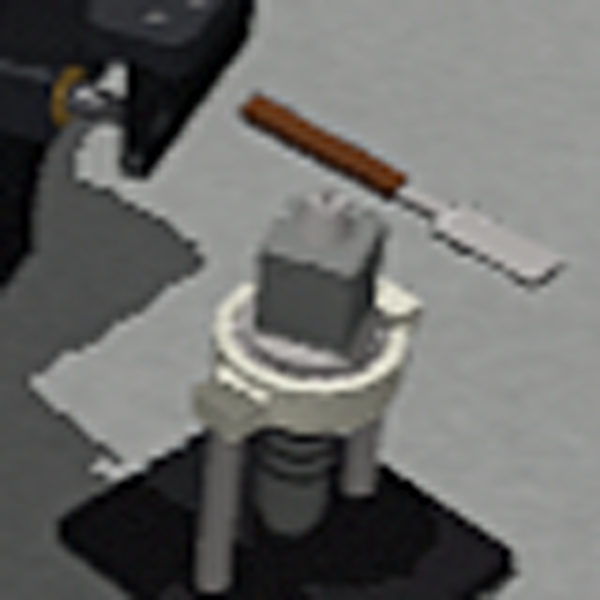

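View pics/t4.png

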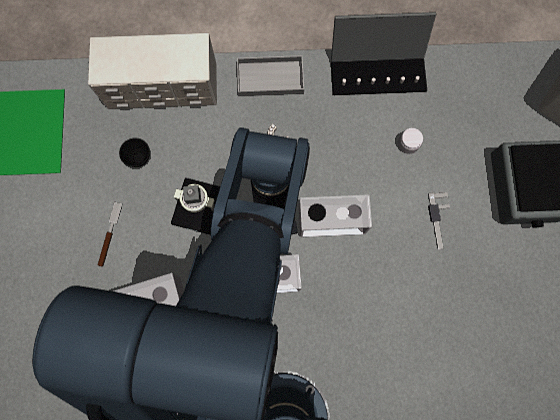

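The head sits level and centred at the home height: its flange top reads 0.1177 m against 0.118 m expected. The gripper is well clear and the bystanders in view have not moved.

```bash
python3 -m handwheel '[{"hand":0.3,"dx":0,"dy":0,"dz":0,"wx":0,"wy":0,"wz":0},{"hand":0.3,"dx":0,"dy":0,"dz":0,"wx":0,"wy":0,"wz":0},{"hand":0.3,"dx":0,"dy":0,"dz":0,"wx":0,"wy":0,"wz":0}]'; python3 -c "
from rig import hand_in
print(hand_in())"
```

```text
time_s: 12.6
position: [0.4826, 0.0091, 0.2551]
tcp_rot: [[-0.106, 0.994, -0.0], [0.994, 0.106, 0.0], [0.0, 0.0, -1.0]]
force: [-0.0, 1.1, 0.3]
opening: 0.652
the job is handed in; nothing more can be done
None
```

I took the handpiece from the rightmost rack and lowered it handle-first through the charging ring. It is fully home and released, and I handed the job in at about 12.6 s. I turned it to the notch angle I read from the camera images (about 6°), and the ribs dropped in without any searching.

**Seating:** it stopped firmly at the expected home height (gripper tip at 0.125 m), with about 8 N of downward force.

**After release:** the flange top read 0.1177 m against 0.118 m expected. The head was within about 2 mm of the ring centre as seen by the same camera, and it looked upright.

**Surroundings:** the gripper was clear and touching nothing. The plug, bowl, spatula, wax tin and calipers showed no movement. The arm hid the vial and most of the dental arch in the last top view, so I didn't check those two, but nothing went near them.

**Disagreement:** the two cameras differed by about 2 mm on where things were. I used a compromise position, and the handle slid in with almost no side force.

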